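Brush out the flip-lid canister

TASK

Swing the half-open lid of the stoneware canister in the wooden crate right back past upright, then take the long brush out of the terracotta pot and scrub the inside of the canister: three times down to the bottom, drawing the lower end of its head up past the canister's mid-height in between. Then hang the brush up to dry, head down, with its collar resting on the two prongs of the forked bracket. Leave the canister standing in its place with the lid open, and do not disturb the other things.

Things in the scene. Friction and masses are not known exactly. Their poses are not given: they have to be found in the camera images.
- canister: white stoneware canister, the only one with a lid, loose in a crate cell (9 mm play), 0.8 kg. Outside 92 mm across, 110 high; inside 82 across, floor 8 mm above its underside. Origin: centre of its underside, 7 mm above the table. z up; the hinge is at x = +50 mm, z = 111 mm, hinge line along y.
- lid (a joint): angle of the round wooden lid (92 mm across, 8 thick): 0 closed, 1.57 upright, 2.4 fully back. It leans over the mouth at the start (0.85 to 1.2), turns with slight friction (about 1 N at its free edge) and stays where it is left. Push its free edge horizontally towards the hinge to swing it back.
- lid_hinge (a point): centre of the lid's hinge line, at the back of the canister's rim
- lid_edge (a point): point on the lid's inner face at its free edge, across from the hinge, 96 mm from the hinge
- brush: bottle brush, 200 mm long, 90 g, standing head down in the pot. Origin: centre of its flat lower end; z runs up to the handle end. White-and-grey head 45 mm across from 0 to 60 mm, steel stem 10 across from 60 to 145, wooden collar 34 across from 145 to 151, round wooden handle 22 across from 151 to 200 (grip at about 178).
- brush_collar (a point): centre of the underside of the brush's collar, 145 mm above the brush's lower end; this rests on the prongs
- pot: round terracotta pot, fixed, 76 mm across, 88 high, inside 66 across, floor 6 mm up. It holds the brush. Origin: centre of its underside.
- bracket: forked bracket, fixed: wooden foot 150 x 90 x 14 mm, wooden post (face 38 mm from the origin towards +x, 190 high, 60 wide), two level steel prongs from the post to its -x, tops 190 mm up, gap 24, each 12 wide, ending at x = -43 mm, open, with tips upturned 6 mm. Origin: on the table under the slot's middle.
- bracket_seat (a point): middle of the slot, level with the prongs' top: where the collar's centre should rest
- crate: shallow wooden crate, fixed, 125 x 345 mm, 45 high, floor 7 mm thick, three cells in a row along its y. Origin: centre of its underside.
- crock: open stoneware crock, no lid, 86 mm across, 100 high, in the crate; bystander. Origin: centre of its underside.
- tin: closed food can, 84 mm across, 95 high, in the crate; bystander. Origin: centre of its underside.
- bottle_a: tall white plastic bottle, 62 mm across, 200 high; bystander. Origin: centre of its underside.
- bottle_b: tall amber glass bottle, 62 mm across, 190 high; bystander. Origin: centre of its underside.
- carton: cardboard carton 90 x 130 x 60 mm; bystander. Origin: centre of its underside.
- jar: jar with screw cap, 90 mm across, 100 high; bystander. Origin: centre of its underside.
- tray: grey plastic tray 100 x 170 x 35 mm; bystander. Origin: centre of its underside.
- screwdriver: screwdriver, 160 mm long, lying flat along its x; bystander. Origin: centre of its underside.
Not all that is in view belongs to the job. What is shaped like the brush but blue is not meant. What is shaped like the canister but red is not meant.

How it is judged:
By the outcome, as a careful person would: the job done as asked, in the order asked, and still so for the second after the job is handed in, with the robot touching nothing.
It also fails if it takes over 67 s, if anything falls off the work surface, if the arm or the gripper's body presses on something with over 40 N, if the wrist force passes 120 N, or if a joint passes its speed limit or range.

ROBOT

A 6-joint arm with a two-finger parallel gripper is mounted at the origin on the work surface. World frame = base frame: x ahead of the robot, y to its left, z up, the work surface at z = 0. Lengths are in m, angles in rad, forces in N, time in s.
With the tool pointing down it reaches from about 0.325 to 0.85 m from the base axis. Payload 15.5 kg.
Tool frame: the origin (TCP) lies on the centre line of the jaws, within the pads' length; the fingertips stand 8 mm ahead of it and the grasp point (between the pads) lies 11 mm behind it (tcp_to_tips is the distance from the TCP to the fingertips, in m); z points along the fingers, y is the line along which they close (so a half turn about z gives the same grasp; the last joint's range is limited). The gripper opens to 91 mm and grips with 3 to 60 N. Pads are 32 mm wide; open, the fingers measure 118 mm over their backs; the gripper's body (76 mm by 178 mm) begins 60 mm behind the grasp point.
Start: joints at [-1.425, 0.494, 1.345, -0, 1.302, -0.096], TCP at [0.15, -0.607, 0.222] pointing down, gripper open.
Joint ranges: [-2.91, 2.91], [-0.82, 2.16], [0.22, 2.67], [-1.22, 4.37], [0.12, 2.79], [-3.08, 3.08]. Speed limits (rad/s): [1.89, 1.89, 2.57, 3.01, 3.01, 3.01].

INTERFACE

Orientations are given as a unit quaternion [w, x, y, z].
In Python, from station import * gives the robot as it stands.
- The arm moves only by the tool play_rows, never from a script. Its arguments are lists of equal length, an entry for each row: "jaw": the opening, from 0 (shut) to 1 (fully open); "xyz": the shift along the tool's x, y, z in mm, a list of three; "twist": the turn about the tool's z in rad. A call has 1 to 8 rows; each row is the pose to reach, as a shift and turn from the pose commanded when the call began, along the tool's axes at that moment; what a row does not reach only later rows make up. A row lasts 1/8 s, in which the tool goes at most 62.5 mm and 10.7 degrees, less where a joint would pass 70% of its speed; a pose out of reach is approached as far as the arm can. A call with a gripper value outside its range is refused whole. The fingers move at their own pace and stop on an object; "grip_force" is the grip in N (left out, the last holds). Time passes only in rows, so rows that repeat a pose let the fingers close. It gives the time, the measured TCP pose, the force, the opening and the grip force at its end, in the units of the state.
- get_state(): the state, without advancing time (a new reading comes with each control period).
- get_image(name): name is "scene" or "top"; returns (picture, depth): 400x640x3 uint8, red, green, blue; 400x640 float32, m along the optical axis (not along the pixel's ray), 0 where there is no reading.
- camera_info(name): a dict with "vertical_fov" (degrees; the focal length in pixels is half the picture's height over the tangent of half this angle, whatever the lens; pixels are square), "cx", "cy" (the principal point, pixels), "pose" (4x4, takes a point from camera to world coordinates). Camera axes: x right, y up, looking along -z (the intrinsics and any distortion apply to the point x, -y, -z); pixel columns grow to the right and rows downward; lengths in m; the calibration is good to about 2 mm. A picture is of the moment at which its call begins. camera_info takes no time and is no camera call.
- hand_in(): hands the job in; it is judged then, once.
Trained networks look in the newest picture that a camera, given by its name, has taken for a name from the list of things; names that differ only in an ending like _2 or _b are one class to them, and where a whole thing is asked for, a point or a joint stands for the part that bears it (a point fixed in the world has none). Each returns a list of dicts, best first, with "score" (0 to 1); they miss things now and then, are a little off and sometimes report something else, mostly with a low value. They report only what shows in the picture. A call takes as long as a camera call. They do not tell look-alikes from the thing itself.
- outline_of(camera, name): "region" (400x640 bool, what is visible of it) and "uv" ([column, row] in pixels, amid what is visible of it).
- landmark_of(camera, name): "uv" ([column, row] in pixels: a listed point, or the origin of a listed thing).
The state is a dict: "time": time; "joint_pos": joint angles; "joint_velocities": joint speeds; "effort": joint torques, N m; "tcp_pos": TCP position; "tool_rot": TCP orientation; "force": force on the tool from outside, world axes, zero at the start; "ft_torque": the same for the moment, N m; "gripper_width": opening from 0.0 (shut) to 1.0 (fully open); "finger_force": force on a finger pad.
Only numpy, scipy, OpenCV 4.12 (cv2) and the standard library are available. Lean on these libraries where they do the work, as an engineer would, in place of code of your own. Each camera call takes 0.05 s, during which the arm holds its last target. There are 200 camera calls.

## Working session

There is one attempt and no reset: what is moved stays moved. The work goes in short steps, Python scripts to look and compute and a tool call to move; the robot and the scene stay as the last step left them, time stands still between calls to the robot, and variables do not carry over. Pictures are saved under pics/ and viewed, at most 10 in all, crops included, and the job is handed in when it is done.

Besides the shell and the picture viewer there is one more tool, called after "Emit:" as name([rows], argument=value, ...), one row to a line, values as JSON. play_rows: Moves the arm, as the interface text tells. Its arguments: {"type":"object","properties":{"jaw":{"type":"array","items":{"type":"number"}},"xyz":{"type":"array","items":{"type":"array","items":{"type":"number"}}},"twist":{"type":"array","items":{"type":"number"}},"grip_force":{"type":"number"}},"required":["jaw","xyz","twist"]}

```bash
mkdir -p pics; ls
cat > h.py <<'E'
from station import *
import numpy as np, cv2
def K(cam):
    i=camera_info(cam); f=200/np.tan(np.radians(i["vertical_fov"])/2); return f,i["cx"],i["cy"],np.array(i["pose"]),i
def world(cam,u,v,d):
    f,cx,cy,P,_=K(cam); u,v,d=map(np.asarray,(u,v,d))
    c=np.stack([(u-cx)/f*d,-(v-cy)/f*d,-d,np.ones_like(d)],-1); return (c@P.T)[...,:3]
def ray_z(cam,uv,z):
    a=world(cam,uv[0],uv[1],1.0); o=K(cam)[3][:3,3]; return o+(a-o)*(z-o[2])/(a[2]-o[2])
def proj(cam,p):
    f,cx,cy,P,_=K(cam); c=np.linalg.inv(P)@np.append(p,1); return [cx+f*c[0]/-c[2], cy-f*c[1]/-c[2]]
E
python3 - <<'E'
from h import *
for c in("scene","top"):
    im,d=get_image(c); cv2.imwrite(f"pics/{c}0.png",im[...,::-1]); np.save(f"{c}_d0.npy",d); np.save(f"{c}_i0.npy",im)
    i=camera_info(c); print(c,{k:(np.round(v,3).tolist() if k=="pose" else v) for k,v in i.items()})
    for n in("canister","lid","brush","pot","bracket","crate"):
        for r in outline_of(c,n)[:3]:
            m=r["region"]&(d>0); v,u=np.nonzero(m); w=world(c,u,v,d[m]); print(n,"out",round(r["score"],2),np.round(r["uv"]),m.sum(),np.round(np.median(w,0),3),np.round(np.percentile(w,[2,98],0),3).tolist())
    for n in("canister","lid_hinge","lid_edge","brush","brush_collar","pot","bracket","bracket_seat","crate"):
        for r in landmark_of(c,n)[:3]: print(n,"lm",round(r["score"],2),np.round(r["uv"],1))
print(get_state())
E
```

```text
pics
scene {'vertical_fov': 50.93194458356726, 'cx': 318.0428149031346, 'cy': 203.8683596975877, 'pose': [[-0.656, -0.566, 0.499, 1.04], [0.755, -0.506, 0.417, 0.439], [0.016, 0.65, 0.76, 0.937], [0.0, 0.0, 0.0, 1.0]]}
canister out 0.93 [270. 195.] 1721 [ 0.578 -0.118  0.14 ] [[0.515, -0.164, 0.021], [0.605, -0.091, 0.192]]
canister out 0.91 [322. 134.] 1058 [ 0.279 -0.199  0.108] [[0.223, -0.263, 0.01], [0.308, -0.177, 0.123]]
lid out 0.95 [316. 127.] 528 [ 0.265 -0.22   0.119] [[0.114, -0.324, -0.0], [0.307, -0.18, 0.123]]
lid out 0.78 [264. 185.] 1045 [ 0.576 -0.127  0.162] [[0.543, -0.168, 0.118], [0.605, -0.089, 0.195]]
brush out 0.91 [466. 308.] 802 [0.502 0.412 0.061] [[0.48, 0.393, 0.014], [0.515, 0.43, 0.201]]
brush out 0.58 [396. 375.] 3121 [0.698 0.375 0.059] [[0.646, 0.313, 0.001], [0.74, 0.444, 0.063]]
bracket out 0.58 [250. 156.] 1606 [ 0.494 -0.292  0.105] [[0.385, -0.339, 0.001], [0.534, -0.252, 0.192]]
bracket out 0.47 [294. 334.] 3717 [0.77  0.148 0.005] [[0.719, 0.064, 0.0], [0.826, 0.233, 0.036]]
crate out 0.7 [307. 256.] 2341 [0.612 0.03  0.027] [[0.506, -0.194, 
[... 2859 characters left out ...]
.6, 'joint_pos': array([-1.42448736e+00,  4.93592180e-01,  1.34547412e+00, -2.35327545e-05,
        1.30248017e+00, -9.55038849e-02]), 'joint_velocities': array([-0.00077632, -0.00146937, -0.00086866, -0.00017254, -0.00081999,
       -0.00072543]), 'effort': array([ 1.40322947e-03, -8.78680301e+01, -3.82242680e+01,  7.07220845e-02,
        4.40955616e-02, -2.70881873e-05]), 'tcp_pos': array([ 0.14966079, -0.60683938,  0.22192861]), 'tool_rot': array([ 2.33721526e-05,  9.92699341e-01,  1.20615163e-01, -1.07552543e-05]), 'force': array([ 0.7865696 , -0.99273349, -0.47259611]), 'ft_torque': array([-0.03452202,  0.01245805,  0.01367647]), 'finger_force': 0.0, 'gripper_width': 0.9976265167823604}
```

Run:
```python
import cv2
a=cv2.imread("pics/scene0.png")
cv2.imwrite("pics/s_mid.png",a)
c=a[70:370,190:520]; cv2.imwrite("pics/s_crop.png",cv2.resize(c,None,fx=2,fy=2,interpolation=cv2.INTER_CUBIC)[:600,:800])
b=cv2.imread("pics/top0.png"); c=b[90:310,170:460]; cv2.imwrite("pics/t_crop.png",cv2.resize(c,None,fx=2.7,fy=2.7,interpolation=cv2.INTER_CUBIC)[:600,:800])
```

```text
(no output)
```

View pics/s_crop.png

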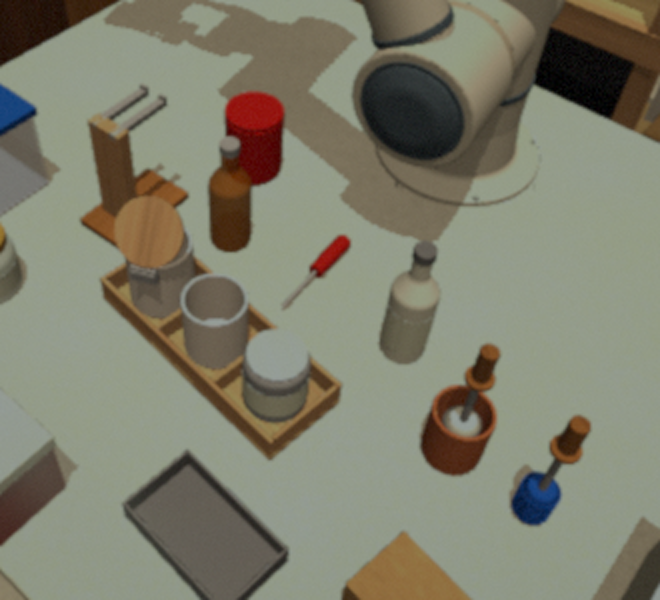

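View pics/t_crop.png

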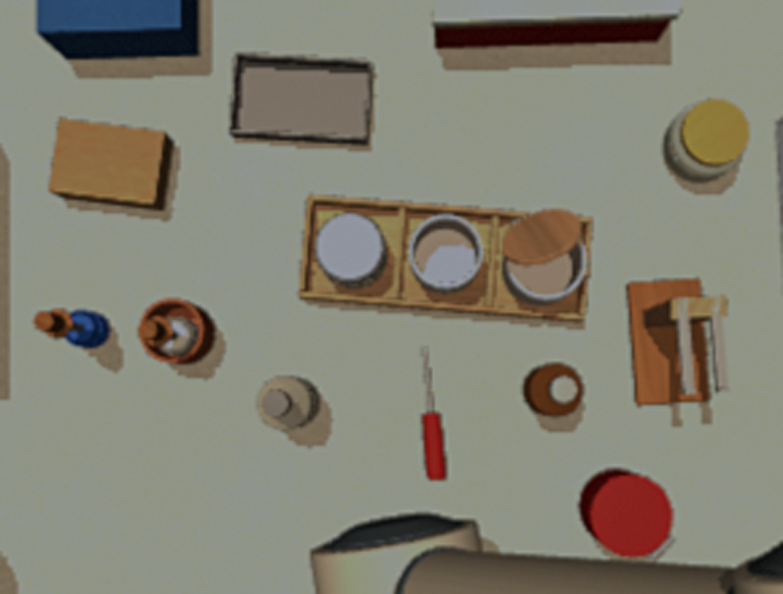

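Candidates, as scene pixels. For the brush: white/grey brush in the pot at (430,260), and the blue one at (472,296), which is rejected. For the canister: white with a wooden lid at (270,195), the red one at (322,134), rejected, and the open crock at (297,228), rejected. The crops confirm both choices: the lid leans over the mouth with its hinge away from the robot, and the bracket's prongs open towards the robot.

Run:
```python
from h import *
from scipy.optimize import least_squares
pts=[];cols=[];cam=[]
v,u=np.mgrid[:400,:640]
for k,c in enumerate(("scene","top")):
    d=np.load(c+"_d0.npy"); im=np.load(c+"_i0.npy"); m=d>0
    pts.append(world(c,u[m],v[m],d[m])); cols.append(im[m].astype(int)); cam.append(np.full(m.sum(),k))
P=np.vstack(pts);C=np.vstack(cols);cam=np.hstack(cam)
def box(x,y,z): return (P[:,0]>x[0])&(P[:,0]<x[1])&(P[:,1]>y[0])&(P[:,1]<y[1])&(P[:,2]>z[0])&(P[:,2]<z[1])
def circ(Q,r=None):
    f=lambda p:np.hypot(Q[:,0]-p[0],Q[:,1]-p[1])-(p[2] if r is None else r)
    s=least_squares(f,[*Q[:,:2].mean(0),.04],loss="soft_l1",f_scale=.002); return np.round(s.x,4),round(np.abs(s.fun).mean(),4)
can=((.49,.65),(-.2,-.075))
for k in(0,1):
    s=box(*can,(.108,.121))&(cam==k)&(C.max(1)-C.min(1)<40); print("rim",k,s.sum(),circ(P[s]))
    s=box(*can,(.06,.105))&(cam==k)&(C.max(1)-C.min(1)<40); print("wall",k,s.sum(),circ(P[s],.046), circ(P[s],.041))
    s=box(*can,(.13,.21))&(cam==k); Q=P[s]; c=Q.mean(0); U,S,V=np.linalg.svd(Q-c,full_matrices=False)
    e=abs((Q-c)@V[2])<.006; Q=Q[e];c=Q.mean(0); U,S,V=np.linalg.svd(Q-c,full_matrices=False); n=V[2]*np.sign(V[2][2])
    print("lid",k,len(Q),np.round(c,4),"n",np.round(n,3),"ang from vert",round(np.arccos(n[2]),3),"yaw",round(np.arctan2(n[1],n[0]),3),"top",np.round(Q[Q[:,2]>Q[:,2].max()-.006].mean(0),3), Q[:,2].max())
    s=box((.43,.54),(.24,.34),(.165,.215))&(cam==k); Q=P[s]; print("handle",s.sum(),np.round(Q.mean(0),4))
    for z in(.11,.13,.15,.158,.17,.18,.19,.2):
        s=box((.43,.54),(.24,.34),(z-.005,z+.005))&(cam==k); print("  z",z,s.sum(),np.round(P[s].mean(0),4),np.round(np.ptp(P[s],axis=0),3)) if s.any() else 0
    s=box((.43,.54),(.24,.34),(.075,.093))&(cam==k); print("pot",s.sum(),circ(P[s],.0355))
    s=box((.33,.6),(-.36,-.22),(.178,.2))&(cam==k); Q=P[s]; r=cv2.minAreaRect(Q[:,:2].astype(np.float32)); print("bracket top",s.sum(),r)
    np.save(f"br{k}.npy",Q)
    s=box((.33,.6),(-.38,-.2),(.010,.019))&(cam==k); print("foot",s.sum(),cv2.minAreaRect(P[s][:,:2].astype(np.float32)))
for c in("scene","top"):
    z={"lid_hinge":.118,"bracket_seat":.19,"lid_edge":.2,"brush_collar":.15,"pot":0,"brush":.006,"bracket":0,"canister":.007,"crate":0}
    for n in z:
        for r in landmark_of(c,n)[:3]:
            if r["score"]>.4: print(c,n,round(r["score"],2),np.round(ray_z(c,r["uv"],z[n]),4))
import pickle
s=box((.3,.62),(-.4,-.0),(-.01,.25)); np.savez("p.npz",P=P[s],C=C[s],cam=cam[s])
```

```text
rim 0 152 (array([ 0.5591, -0.1475,  0.0534]), np.float64(0.0022))
wall 0 335 (array([ 0.5538, -0.1396,  0.04  ]), np.float64(0.0018)) (array([ 0.5561, -0.1346,  0.04  ]), np.float64(0.0021))
lid 0 969 [ 0.5747 -0.1276  0.1637] n [0.707 0.325 0.628] ang from vert 0.892 yaw 0.431 top [ 0.552 -0.138  0.195] 0.19892969616343337
handle 175 [0.4857 0.2992 0.1926]
  z 0.11 12 [0.4835 0.2986 0.1096] [0.006 0.01  0.009]
  z 0.13 12 [0.4844 0.2989 0.1296] [0.007 0.008 0.008]
  z 0.15 19 [0.488  0.3019 0.1528] [0.025 0.031 0.006]
  z 0.158 92 [0.4871 0.2996 0.157 ] [0.027 0.034 0.01 ]
  z 0.17 26 [0.4883 0.2995 0.1705] [0.011 0.021 0.009]
  z 0.18 29 [0.488  0.3008 0.1802] [0.012 0.019 0.01 ]
  z 0.19 28 [0.4885 0.2996 0.1897] [0.011 0.02  0.009]
  z 0.2 49 [0.4846 0.2994 0.2015] [0.02  0.021 0.01 ]
pot 349 (array([0.4876, 0.2976, 0.04  ]), np.float64(0.0031))
bracket top 466 ((0.44892552495002747, -0.2951960563659668), (0.10572277009487152, 0.06132752075791359), 4.823407173156738)
foot 449 ((0.46057242155075073, -0.292135626077652), (0.15280108153820038, 0.0917767882347107), 1.650762915611267
[... 1633 characters left out ...]
0.3833 0.2723 0.    ]
top lid_hinge 0.97 [ 0.223  -0.2455  0.118 ]
top lid_hinge 0.68 [ 0.6039 -0.1209  0.118 ]
top bracket_seat 0.93 [ 0.442  -0.2955  0.19  ]
top lid_edge 0.92 [ 0.5348 -0.1389  0.2   ]
top lid_edge 0.91 [ 0.3134 -0.1815  0.2   ]
top brush_collar 0.68 [0.4899 0.298  0.15  ]
top brush_collar 0.67 [0.4946 0.4033 0.15  ]
top pot 0.55 [0.4891 0.2961 0.    ]
top brush 0.77 [0.4962 0.4216 0.006 ]
top brush 0.74 [0.4829 0.29   0.006 ]
top bracket 0.84 [ 0.4382 -0.2864  0.    ]
top canister 0.93 [ 0.5579 -0.1317  0.007 ]
top canister 0.65 [ 0.2572 -0.225   0.007 ]
top crate 0.75 [ 0.5639 -0.0298  0.    ]
top crate 0.71 [ 0.5678 -0.1609  0.    ]
top crate 0.41 [0.4876 0.3178 0.    ]
```

Emit:
play_rows([
  [0, 0, -50],
  [0, 0, -80],
  [50, -38, -80],
  [100, -76, -80],
  [150, -114, -80],
  [200, -152, -80],
  [250, -190, -80],
  [300, -228, -80],
], jaw=[0, 0, 0, 0, 0, 0, 0, 0], twist=[0, -0.05, -0.1, -0.15, -0.19, -0.19, -0.19, -0.19])

```text
time: 3.5
tcp_pos: [0.3862, -0.3134, 0.3022]
tool_rot: [0.0, 0.977, 0.214, 0.0]
force: [1.0, -0.2, -0.2]
gripper_width: 0.154
finger_force: 0.0
```

```bash
cat >> h.py <<'E'
def go(x,y,z,psi=None):
    s=get_state(); w,a,b,c=s["tool_rot"]; from scipy.spatial.transform import Rotation as R
    r=R.from_quat([a,b,c,w]).as_matrix(); p=s["tcp_pos"]; ps=np.arctan2(r[1,0],r[0,0])
    print("t",round(s["time"],2),"tcp",np.round(p,4),"psi",round(ps,3),"F",np.round(s["force"],1),"w",round(s["gripper_width"],3),"zax",np.round(r[:,2],3))
    print(" shift mm",np.round(r.T@(np.array([x,y,z])-p)*1000,1),"twist",None if psi is None else round(ps-psi,3))
E
python3 - <<'E'
from h import *
go(.511,-.159,.183,.43)
for k in(0,1):
    Q=np.load(f"br{k}.npy"); x,y=Q[:,0],Q[:,1]
    for a in np.arange(.39,.52,.012):
        s=(x>=a)&(x<a+.012); 
        if s.any(): yy=np.sort(y[s]); g=np.argmax(np.diff(yy)) if len(yy)>1 else 0; print(k,round(a+.006,3),s.sum(),np.round([yy[0],yy[g],yy[min(g+1,len(yy)-1)],yy[-1]],3),round(Q[s,2].mean(),3))
E
```

```text
t 3.5 tcp [ 0.3862 -0.3134  0.3022] psi 0.432 F [ 1.  -0.2 -0.2] w 0.154 zax [ 0. -0. -1.]
 shift mm [177.9 -88.1 119.1] twist 0.002
0 0.396 33 [-0.322 -0.307 -0.284 -0.27 ] 0.19
0 0.408 44 [-0.32  -0.307 -0.284 -0.27 ] 0.188
0 0.42 33 [-0.32  -0.307 -0.285 -0.269] 0.188
0 0.432 44 [-0.32  -0.307 -0.284 -0.268] 0.188
0 0.444 40 [-0.319 -0.304 -0.281 -0.269] 0.187
0 0.456 43 [-0.318 -0.303 -0.283 -0.268] 0.188
0 0.468 45 [-0.317 -0.304 -0.284 -0.268] 0.188
0 0.48 57 [-0.32  -0.292 -0.288 -0.262] 0.189
0 0.492 79 [-0.322 -0.28  -0.276 -0.26 ] 0.189
0 0.504 48 [-0.321 -0.309 -0.306 -0.262] 0.185
1 0.396 11 [-0.321 -0.309 -0.283 -0.274] 0.194
1 0.408 42 [-0.321 -0.308 -0.286 -0.273] 0.189
1 0.42 41 [-0.321 -0.309 -0.283 -0.272] 0.189
1 0.432 40 [-0.319 -0.308 -0.284 -0.272] 0.189
1 0.444 39 [-0.319 -0.307 -0.284 -0.271] 0.188
1 0.456 41 [-0.319 -0.307 -0.282 -0.27 ] 0.189
1 0.468 43 [-0.318 -0.306 -0.283 -0.271] 0.188
1 0.48 68 [-0.324 -0.269 -0.266 -0.264] 0.189
1 0.492 93 [-0.325 -0.28  -0.278 -0.263] 0.189
1 0.504 27 [-0.322 -0.285 -0.278 -0.264] 0.188
```

Emit:
play_rows([
  [50, -25, 0],
  [100, -50, 0],
  [150, -75, 0],
  [178, -88, 0],
  [178, -88, 30],
  [178, -88, 80],
  [178, -88, 119],
  [178, -88, 119],
], jaw=[0, 0, 0, 0, 0, 0, 0, 0], twist=[0, 0, 0, 0, 0, 0, 0, 0])

```text
time: 4.5
tcp_pos: [0.5086, -0.16, 0.181]
tool_rot: [-0.001, 0.977, 0.214, -0.002]
force: [0.3, -0.4, 0.9]
gripper_width: 0.004
finger_force: 0.0
```

Run:
```python
from h import *
go(.511,-.159,.183,.43)
```

```text
t 4.5 tcp [ 0.5086 -0.16    0.181 ] psi 0.432 F [ 0.3 -0.4  0.9] w 0.004 zax [-0.004  0.002 -1.   ]
 shift mm [ 2.6  0.1 -2. ] twist 0.002
```

Emit:
play_rows([
  [10, 0, 0],
  [20, 0, 0],
  [29, 0, 0],
  [38, 0, 0],
  [46, 0, 0],
  [54, 0, 0],
  [62, 0, 0],
  [70, 0, 0],
], jaw=[0, 0, 0, 0, 0, 0, 0, 0], twist=[0, 0, 0, 0, 0, 0, 0, 0])

```text
time: 5.5
tcp_pos: [0.5741, -0.1311, 0.1829]
tool_rot: [-0.0, 0.977, 0.214, -0.0]
force: [-0.5, 0.1, -0.2]
gripper_width: 0.005
finger_force: 0.3
```

Emit:
play_rows([
  [8, 0, 0],
  [16, 0, 0],
  [24, 0, 0],
  [32, 0, 0],
  [40, 0, 0],
  [46, 0, 0],
  [51, 0, 0],
  [51, 0, 0],
], jaw=[0, 0, 0, 0, 0, 0, 0, 0], twist=[0, 0, 0, 0, 0, 0, 0, 0])

```text
time: 6.5
tcp_pos: [0.6202, -0.1098, 0.1829]
tool_rot: [0.0, 0.977, 0.214, 0.0]
force: [0.3, -0.1, 0.5]
gripper_width: 0.004
finger_force: 0.0
```

```bash
cat > can.py <<'E'
from h import *
from scipy.optimize import least_squares
def look(tag):
    Ps=[];Cs=[];Cm=[]
    v,u=np.mgrid[:400,:640]
    for k,c in enumerate(("scene","top")):
        im,d=get_image(c); cv2.imwrite(f"pics/{c}_{tag}.png",im[...,::-1]); m=d>0
        Ps.append(world(c,u[m],v[m],d[m]));Cs.append(im[m].astype(int));Cm.append(np.full(m.sum(),k))
    return np.vstack(Ps),np.vstack(Cs),np.hstack(Cm)
def sel(P,x,y,z): return (P[:,0]>x[0])&(P[:,0]<x[1])&(P[:,1]>y[0])&(P[:,1]<y[1])&(P[:,2]>z[0])&(P[:,2]<z[1])
def lid(P,C):
    s=sel(P,(.56,.72),(-.2,-.03),(.13,.225))&(C[:,0]-C[:,2]>35); Q=P[s]
    for _ in range(3):
        c=Q.mean(0);n=np.linalg.svd(Q-c,full_matrices=False)[2][2]; Q=Q[abs((Q-c)@n)<.006]
    n*=np.sign(n[0]); print("lid",len(Q),np.round(c,4),"n",np.round(n,3),"angle",round(np.arctan2(np.hypot(n[0],n[1]),n[2]),3),"yaw",round(np.arctan2(n[1],n[0]),3),"zmax",round(Q[:,2].max(),3))
E
python3 - <<'E'
from can import *
go(.52,-.15,.3)
P,C,k=look("pushed"); lid(P,C)
E
```

```text
t 6.5 tcp [ 0.6202 -0.1098  0.1829] psi 0.432 F [ 0.3 -0.1  0.5] w 0.004 zax [ 0. -0. -1.]
 shift mm [-107.8   -5.5 -117.1] twist None
lid 157 [ 0.6404 -0.0899  0.1789] n [ 0.768  0.371 -0.523] angle 2.121 yaw 0.45 zmax 0.197
```

Emit:
play_rows([
  [-20, 0, 0],
  [-40, 0, 0],
  [-40, 0, -30],
  [-40, 0, -80],
  [-40, 0, -120],
  [-40, -50, -137],
  [-40, -110, -137],
  [-40, -170, -137],
], jaw=[0, 0, 0, 0, 0.3, 0.5, 0.5, 0.5], twist=[0, 0, 0, 0, 0, 0, 0, 0])

```text
time: 7.6
tcp_pos: [0.5114, 0.0289, 0.3202]
tool_rot: [0.0, 0.977, 0.214, 0.0]
force: [1.6, 1.6, 1.0]
gripper_width: 0.413
finger_force: 0.0
```

Run:
```python
from can import *
go(.483,.297,.32,.43)
P,C,k=look("open"); lid(P,C)
def circ(Q,p0,r=None):
    f=lambda p:np.hypot(Q[:,0]-p[0],Q[:,1]-p[1])-(p[2] if r is None else r)
    s=least_squares(f,[*p0,.0435],loss="soft_l1",f_scale=.002); return np.round(s.x,4),len(Q),round(np.abs(s.fun).mean(),4)
g=C.max(1)-C.min(1)<40; R=np.hypot(P[:,0]-.557,P[:,1]+.139)<.055
for j in(0,1):
    s=g&R&(k==j)
    print("rim",circ(P[s&(abs(P[:,2]-.117)<.004)],(.557,-.139),.0435),circ(P[s&(abs(P[:,2]-.117)<.004)],(.557,-.139)))
    w=s&(P[:,2]>.03)&(P[:,2]<.105); print("wall",[circ(P[w],(.557,-.139),r) for r in(.041,.046)])
    h=sel(P,(.465,.505),(.275,.32),(.196,.215))&(k==j); print("handle top",h.sum(),np.round(P[h].mean(0),4),np.round((P[h].min(0)+P[h].max(0))/2,4),P[h,2].max())
    h=sel(P,(.455,.515),(.26,.33),(.149,.160))&(k==j); print("collar mid",h.sum(),np.round((P[h].min(0)+P[h].max(0))/2,4),np.round(np.ptp(P[h],axis=0),3))
```

```text
t 7.6 tcp [0.5114 0.0289 0.3202] psi 0.431 F [1.6 1.6 1. ] w 0.413 zax [ 0.001  0.    -1.   ]
 shift mm [ 8.610e+01 -2.555e+02  2.000e-01] twist 0.001
lid 568 [ 0.6348 -0.1028  0.1677] n [ 0.737  0.317 -0.596] angle 2.21 yaw 0.406 zmax 0.198
rim (array([ 0.5538, -0.1377,  0.0435]), 180, np.float64(0.0016)) (array([ 0.5537, -0.1378,  0.0432]), 180, np.float64(0.0016))
wall [(array([ 0.5547, -0.1372,  0.0435]), 915, np.float64(0.0027)), (array([ 0.5552, -0.1371,  0.0435]), 915, np.float64(0.0027))]
handle top 85 [0.483  0.2987 0.2043] [0.4813 0.2986 0.2024] 0.20784993623072467
collar mid 92 [0.4826 0.2982 0.1552] [0.029 0.033 0.009]
rim (array([ 0.5558, -0.1398,  0.0435]), 142, np.float64(0.0019)) (array([ 0.5558, -0.1398,  0.0437]), 142, np.float64(0.0019))
wall [(array([ 0.5543, -0.1391,  0.0435]), 186, np.float64(0.0022)), (array([ 0.5526, -0.1369,  0.0435]), 186, np.float64(0.0026))]
handle top 50 [0.4825 0.296  0.2048] [0.4826 0.2965 0.2034] 0.21026813214279438
collar mid 40 [0.4835 0.2951 0.1549] [0.03  0.028 0.01 ]
```

Emit:
play_rows([
  [18, -54, 0],
  [36, -108, 0],
  [54, -162, 0],
  [72, -216, 0],
  [86, -256, 0],
  [86, -256, 20],
  [86, -256, 60],
  [86, -256, 60],
], jaw=[0.5, 0.5, 0.5, 0.5, 0.5, 0.5, 0.5, 0.5], twist=[0, 0, 0, 0, 0, 0, 0, 0])

```text
time: 8.7
tcp_pos: [0.4822, 0.2952, 0.2579]
tool_rot: [0.001, 0.977, 0.214, -0.002]
force: [0.3, 0.2, 0.7]
gripper_width: 0.499
finger_force: 0.0
```

Run:
```python
from h import *
go(.4825,.297,.173,.43)
```

```text
t 8.7 tcp [0.4822 0.2952 0.2579] psi 0.432 F [0.3 0.2 0.7] w 0.499 zax [-0.004 -0.002 -1.   ]
 shift mm [ 1.4 -1.5 84.9] twist 0.002
```

Emit:
play_rows([
  [0, 0, 40],
  [0, 0, 75],
  [0, 0, 87],
  [0, 0, 87],
  [0, 0, 87],
  [0, 0, 87],
  [0, 0, 87],
  [0, 0, 87],
], jaw=[0.5, 0.5, 0.5, 0.5, 0.1, 0.0, 0.0, 0.0], twist=[0, 0, 0, 0, 0, 0, 0, 0], grip_force=30)

```text
time: 9.7
tcp_pos: [0.4838, 0.2964, 0.1736]
tool_rot: [-0.0, 0.977, 0.214, 0.001]
force: [0.6, -0.7, 6.6]
gripper_width: 0.232
finger_force: 30.0
```

Emit:
play_rows([
  [0, 0, 0],
  [0, 0, -10],
  [0, 0, -25],
  [0, 0, -55],
  [0, 0, -95],
  [0, 0, -135],
  [0, 0, -147],
  [0, 0, -147],
], jaw=[0, 0, 0, 0, 0, 0, 0, 0], twist=[0, 0, 0, 0, 0, 0, 0, 0])

```text
time: 10.7
tcp_pos: [0.4835, 0.2962, 0.3207]
tool_rot: [-0.0, 0.977, 0.214, 0.001]
force: [0.0, 0.2, -1.6]
gripper_width: 0.237
finger_force: 30.0
```

```bash
cat >> can.py <<'E'
def held(P,C):
    p=get_state()["tcp_pos"]; r=np.hypot(P[:,0]-p[0],P[:,1]-p[1])
    for a,b,n in((-.21,-.165,"head"),(-.15,-.118,"headtop"),(-.10,-.04,"stem")):
        s=(r<.07)&(P[:,2]>p[2]+a)&(P[:,2]<p[2]+b)
        if s.sum()>5: print(n,s.sum(),"mid rel mm",np.round(((np.percentile(P[s],2,0)+np.percentile(P[s],98,0))/2-p)*1000,1),"ext",np.round(np.ptp(P[s],axis=0)*1000))
    s=(r<.06)&(P[:,2]>.03); print("lowest z",np.round(np.percentile(P[s,2],[.2,1,3]),4),"tcp z",round(p[2],4))
E
python3 - <<'E'
from can import *
go(.555,-.1385,.32,.43)
P,C,k=look("held")
for j in(0,1): held(P[k==j],C[k==j])
a=cv2.imread("pics/scene_held.png"); cv2.imwrite("pics/held_c.png",cv2.resize(a[150:330,330:530],None,fx=3,fy=3))
E
```

```text
t 10.7 tcp [0.4835 0.2962 0.3207] psi 0.432 F [ 0.   0.2 -1.6] w 0.237 zax [ 0.001  0.001 -1.   ]
 shift mm [-117.1  424.7    0.5] twist 0.002
headtop 196 mid rel mm [   9.9    1.9 -134.3] ext [27. 44. 32.]
stem 94 mid rel mm [  0.9   0.4 -70.3] ext [ 8. 10. 57.]
lowest z [0.032  0.0427 0.0676] tcp z 0.3189
headtop 32 mid rel mm [  -4.1  -15.4 -133.9] ext [41. 20. 31.]
lowest z [0.0357 0.0577 0.0891] tcp z 0.3189
```

View pics/held_c.png

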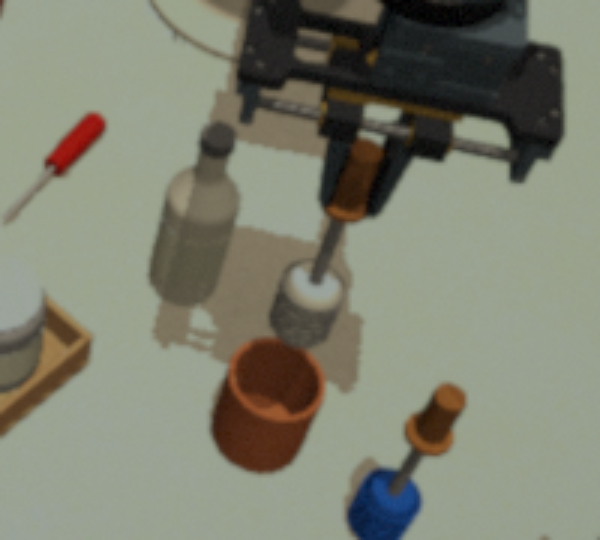

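Emit:
play_rows([
  [0, 0, -40],
  [-10, 35, -60],
  [-24, 85, -60],
  [-38, 138, -60],
  [-53, 191, -60],
  [-67, 244, -60],
  [-82, 297, -60],
  [-96, 350, -60],
], jaw=[0, 0, 0, 0, 0, 0, 0, 0], twist=[0, 0, 0, 0, 0, 0, 0, 0])

```text
time: 11.8
tcp_pos: [0.5423, -0.0636, 0.3786]
tool_rot: [-0.001, 0.977, 0.214, -0.001]
force: [0.1, 0.6, -0.0]
gripper_width: 0.233
finger_force: 30.0
```

Emit:
play_rows([
  [-12, 45, 0],
  [-20, 70, 0],
  [-21, 75, 20],
  [-21, 75, 60],
  [-21, 75, 80],
  [-21, 75, 80],
  [-21, 75, 80],
  [-21, 75, 80],
], jaw=[0, 0, 0, 0, 0, 0, 0, 0], twist=[0, 0, 0, 0, 0, 0, 0, 0])

```text
time: 12.8
tcp_pos: [0.5554, -0.1389, 0.3008]
tool_rot: [0.0, 0.977, 0.214, 0.001]
force: [-0.4, 0.4, -0.3]
gripper_width: 0.233
finger_force: 30.0
```

Run:
```python
from can import *
go(.555,-.1385,.187,.43)
P,C,k=look("over"); lid(P,C)
for j in(0,1): held(P[k==j],C[k==j])
```

```text
t 12.8 tcp [ 0.5554 -0.1389  0.3008] psi 0.432 F [-0.4  0.4 -0.3] w 0.233 zax [ 0.001 -0.    -1.   ]
 shift mm [ -0.3  -0.6 113.8] twist 0.002
lid 236 [ 0.6333 -0.0836  0.175 ] n [ 0.731  0.384 -0.563] angle 2.169 yaw 0.484 zmax 0.196
head 364 mid rel mm [   4.5    1.6 -189.3] ext [115.  94.  44.]
headtop 158 mid rel mm [   2.8    8.5 -134.3] ext [38. 40. 31.]
stem 77 mid rel mm [ -1.1   1.5 -69.8] ext [11. 11. 59.]
lowest z [0.0313 0.0361 0.0472] tcp z 0.3006
head 57 mid rel mm [ -25.6  -13.1 -192.9] ext [41. 67. 31.]
lowest z [0.0358 0.045  0.1158] tcp z 0.3006
```

Emit:
play_rows([
  [0, 0, 25],
  [0, 0, 55],
  [0, 0, 80],
  [0, 0, 100],
  [0, 0, 110],
  [0, 0, 115],
  [0, 0, 116],
  [0, 0, 116],
], jaw=[0, 0, 0, 0, 0, 0, 0, 0], twist=[0, 0, 0, 0, 0, 0, 0, 0])

```text
time: 13.9
tcp_pos: [0.5553, -0.1389, 0.1845]
tool_rot: [0.0, 0.977, 0.214, 0.0]
force: [-0.0, -0.4, -0.6]
gripper_width: 0.233
finger_force: 30.0
```

Run:
```python
from can import *
go(.555,-.1385,.183,.43)
P,C,k=look("bot"); lid(P,C)
a=cv2.imread("pics/scene_bot.png"); cv2.imwrite("pics/bot_c.png",cv2.resize(a[90:260,190:360],None,fx=3,fy=3))
```

```text
t 13.9 tcp [ 0.5553 -0.1389  0.1845] psi 0.432 F [-0.  -0.4 -0.6] w 0.233 zax [ 0.001 -0.    -1.   ]
 shift mm [-0.1 -0.5  1.5] twist 0.002
lid 70 [ 0.6263 -0.0873  0.1788] n [ 0.248 -0.377 -0.893] angle 2.674 yaw -0.989 zmax 0.196
```

View pics/bot_c.png

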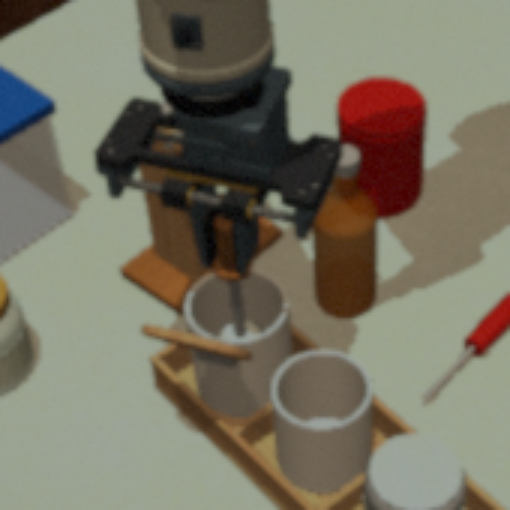

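Emit:
play_rows([
  [0, 0, 1],
  [0, 0, 2],
  [0, 0, 2.5],
  [0, 0, 2.5],
], jaw=[0, 0, 0, 0], twist=[0, 0, 0, 0])

```text
time: 14.5
tcp_pos: [0.5557, -0.1389, 0.1826]
tool_rot: [0.0, 0.977, 0.214, 0.001]
force: [-2.7, 2.0, 14.5]
gripper_width: 0.232
finger_force: 30.0
```

Emit:
play_rows([
  [0, 0, -20],
  [0, 0, -50],
  [0, 0, -72],
  [0, 0, -74],
  [0, 0, -50],
  [0, 0, -20],
  [0, 0, -5],
  [0, 0, -1],
], jaw=[0, 0, 0, 0, 0, 0, 0, 0], twist=[0, 0, 0, 0, 0, 0, 0, 0])

```text
time: 15.5
tcp_pos: [0.5551, -0.1387, 0.1824]
tool_rot: [-0.0, 0.977, 0.214, 0.0]
force: [-4.6, 3.6, 37.8]
gripper_width: 0.234
finger_force: 30.1
```

Emit:
play_rows([
  [0, 0, 0.5],
  [0, 0, 1],
  [0, 0, 1],
  [0, 0, 1],
], jaw=[0, 0, 0, 0], twist=[0, 0, 0, 0])

```text
time: 16.0
tcp_pos: [0.5553, -0.1386, 0.1825]
tool_rot: [0.0, 0.977, 0.214, 0.001]
force: [-3.3, 2.9, 16.9]
gripper_width: 0.235
finger_force: 30.1
```

Emit:
play_rows([
  [0, 0, -20],
  [0, 0, -50],
  [0, 0, -72],
  [0, 0, -74],
  [0, 0, -74],
  [0, 0, -74],
  [0, 0, -50],
  [0, 0, -20],
], jaw=[0, 0, 0, 0, 0, 0, 0, 0], twist=[0, 0, 0, 0, 0, 0, 0, 0])

```text
time: 17.0
tcp_pos: [0.5551, -0.1388, 0.2004]
tool_rot: [0.0, 0.977, 0.214, 0.0]
force: [-0.6, 0.4, -2.3]
gripper_width: 0.236
finger_force: 30.0
```

Emit:
play_rows([
  [0, 0, 15],
  [0, 0, 18],
  [0, 0, 19.5],
  [0, 0, 20],
  [0, 0, 20],
  [0, 0, 20],
], jaw=[0, 0, 0, 0, 0, 0], twist=[0, 0, 0, 0, 0, 0])

```text
time: 17.75
tcp_pos: [0.5555, -0.1389, 0.1825]
tool_rot: [0.0, 0.977, 0.214, 0.001]
force: [-1.2, 0.4, 5.6]
gripper_width: 0.233
finger_force: 30.0
```

Emit:
play_rows([
  [0, 0, -30],
  [0, 0, -70],
  [0, 0, -120],
  [0, 0, -170],
  [0, 0, -200],
  [-30, 7, -200],
  [-80, 18, -200],
  [-130, 28, -200],
], jaw=[0, 0, 0, 0, 0, 0, 0, 0], twist=[0, 0, 0, 0, 0, 0, 0, 0])

```text
time: 18.75
tcp_pos: [0.4476, -0.2192, 0.3819]
tool_rot: [0.0, 0.977, 0.215, 0.0]
force: [-0.1, -1.4, -0.7]
gripper_width: 0.234
finger_force: 30.0
```

Emit:
play_rows([
  [-50, 11, 0],
  [-100, 22, 0],
  [-127, 28, 0],
  [-127, 28, 30],
  [-127, 28, 80],
  [-127, 28, 100],
  [-127, 28, 100],
  [-127, 28, 100],
], jaw=[0, 0, 0, 0, 0, 0, 0, 0], twist=[0, 0, 0, 0, 0, 0, 0, 0])

```text
time: 19.75
tcp_pos: [0.3455, -0.2976, 0.2827]
tool_rot: [0.001, 0.977, 0.214, 0.0]
force: [-0.0, 0.6, -0.8]
gripper_width: 0.237
finger_force: 30.0
```

Run:
```python
from can import *
go(.345,-.297,.226,.43)
P,C,k=look("appr"); lid(P,C)
for j in(0,1): held(P[k==j],C[k==j])
for c,f in(("scene",(90,270,180,380)),("top",None)):
    d=landmark_of(c,"brush_collar"); print(c,[(round(r["score"],2),np.round(r["uv"],1)) for r in d[:3]], "pred", np.round(proj(c,get_state()["tcp_pos"]-np.array([0,0,.0226])),1))
a=cv2.imread("pics/scene_appr.png"); b=cv2.imread("pics/top_appr.png")
print(proj("top",[.44,-.295,.19]),proj("scene",[.44,-.295,.19]))
cv2.imwrite("pics/appr_c.png",np.hstack([cv2.resize(a[60:220,220:350],(390,480)),cv2.resize(b[150:310,365:495],(390,480))]))
```

```text
t 19.75 tcp [ 0.3455 -0.2976  0.2827] psi 0.432 F [-0.   0.6 -0.8] w 0.237 zax [ 0.001 -0.001 -1.   ]
 shift mm [-0.2 -0.9 56.7] twist 0.002
lid 618 [ 0.6333 -0.1004  0.1673] n [ 0.735  0.324 -0.596] angle 2.209 yaw 0.415 zmax 0.198
head 16 mid rel mm [ -14.7   24.4 -184. ] ext [62. 57. 40.]
headtop 128 mid rel mm [   3.5    6.7 -134.7] ext [36. 40. 31.]
stem 121 mid rel mm [ 30.8   2.9 -70.4] ext [74. 52. 60.]
lowest z [0.1182 0.1279 0.1434] tcp z 0.2826
headtop 22 mid rel mm [  10.2   13.3 -133.7] ext [24. 18. 31.]
stem 49 mid rel mm [ 60.7   0.7 -90. ] ext [14. 48. 19.]
lowest z [0.1336 0.1679 0.3715] tcp z 0.2826
scene [(0.83, array([278. ,  87.9])), (0.57, array([473.2, 293.3])), (0.36, array([297.6, 244.8]))] pred [278.2  86.7]
top [(0.73, array([193.3, 207.8])), (0.64, array([425.8, 253.6])), (0.5, array([442.8, 254.6]))] pred [438.3 254.8]
[np.float64(429.9466575371953), np.float64(220.7871775271799)] [np.float64(256.5017461707427), np.float64(123.05648504362746)]
```

View pics/appr_c.png

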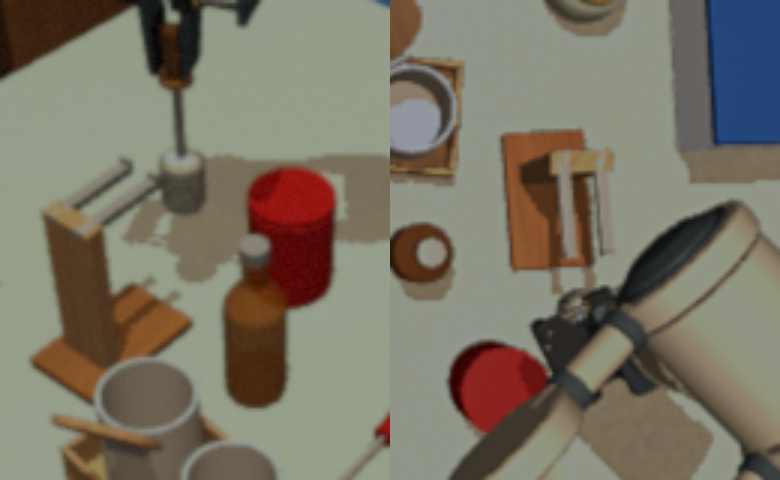

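Emit:
play_rows([
  [0, 0, 30],
  [0, 0, 54],
  [0, 0, 56],
  [10, 4, 56],
  [20, 8.5, 56],
  [32, 13.5, 56],
  [44, 19, 56],
  [44, 19, 56],
], jaw=[0, 0, 0, 0, 0, 0, 0, 0], twist=[0, 0, 0, 0, 0, 0, 0, 0])

```text
time: 20.95
tcp_pos: [0.394, -0.296, 0.2254]
tool_rot: [0.0, 0.977, 0.215, 0.0]
force: [-0.8, 0.1, -1.5]
gripper_width: 0.234
finger_force: 30.0
```

Run:
```python
from can import *
go(.4415,-.295,.2275,.43)
p=get_state()["tcp_pos"]
P,C,k=look("half")
for j in(0,1):
    Q=P[k==j]
    for a in(.12,.13,.14,.15,.16,.17):
        s=sel(Q,(p[0]-.014,p[0]+.014),(p[1]-.011,p[1]+.011),(a,a+.01)); 
        if s.sum()>3: print("stem",j,a,s.sum(),np.round((Q[s].min(0)+Q[s].max(0))/2-p,4)[:2],np.round(np.ptp(Q[s],axis=0),3))
a=cv2.imread("pics/scene_half.png"); cv2.imwrite("pics/half_c.png",cv2.resize(a[70:200,220:330],(550,600),interpolation=cv2.INTER_CUBIC)[:600])
```

```text
t 20.95 tcp [ 0.394  -0.296   0.2254] psi 0.433 F [-0.8  0.1 -1.5] w 0.234 zax [ 0. -0. -1.]
 shift mm [43.5 19.  -2.1] twist 0.003
stem 0 0.12 15 [-0.0019  0.0007] [0.024 0.013 0.009]
stem 0 0.13 7 [-0.0008  0.0024] [0.006 0.006 0.007]
stem 0 0.14 8 [-0.002   0.0003] [0.005 0.01  0.009]
stem 0 0.15 8 [-0.0015  0.004 ] [0.011 0.005 0.008]
```

View pics/half_c.png

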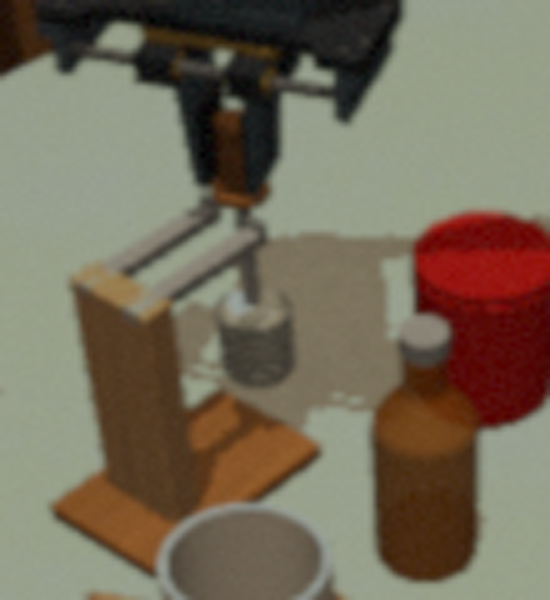

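Emit:
play_rows([
  [10, 4.5, 0],
  [20, 9, 0],
  [30, 13, 0],
  [40, 17.5, 0],
  [43.5, 19, 0],
  [43.5, 19, 5],
  [43.5, 19, 9],
  [43.5, 19, 11],
], jaw=[0, 0, 0, 0, 0, 0, 0, 0], twist=[0, 0, 0, 0, 0, 0, 0, 0])

```text
time: 22.05
tcp_pos: [0.4401, -0.295, 0.214]
tool_rot: [-0.0, 0.977, 0.214, -0.0]
force: [-0.4, -0.8, -0.5]
gripper_width: 0.239
finger_force: 30.0
```

Emit:
play_rows([
  [0, 0, 1],
  [0, 0, 2],
  [0, 0, 2],
  [0, 0, 2],
], jaw=[0, 0, 0, 0], twist=[0, 0, 0, 0])

```text
time: 22.55
tcp_pos: [0.4404, -0.2951, 0.2125]
tool_rot: [0.0, 0.977, 0.214, 0.0]
force: [-1.0, 0.1, -0.3]
gripper_width: 0.235
finger_force: 30.0
```

Run:
```python
from can import *
go(.4415,-.295,.2126,.43)
```

```text
t 22.55 tcp [ 0.4404 -0.2951  0.2125] psi 0.432 F [-1.   0.1 -0.3] w 0.235 zax [ 0. -0. -1.]
 shift mm [ 1.   0.3 -0.1] twist 0.002
```

Emit:
play_rows([
  [0.5, 0, 0.5],
  [1, 0, 1],
  [1, 0, 1.5],
  [1, 0, 1.5],
  [1, 0, 1.5],
], jaw=[0, 0, 0, 0, 0], twist=[0, 0, 0, 0, 0])

```text
time: 23.18
tcp_pos: [0.4409, -0.295, 0.2122]
tool_rot: [0.001, 0.977, 0.214, -0.0]
force: [-10.7, 1.3, 24.9]
gripper_width: 0.233
finger_force: 30.0
```

Emit:
play_rows([
  [0, 0, -0.7],
  [0, 0, -0.7],
  [0, 0, -0.7],
  [0, 0, -0.7],
  [0, 0, -0.7],
  [0, 0, -0.7],
  [0, 0, -0.7],
], jaw=[0, 0, 0.3, 0.4, 0.5, 0.5, 0.5], twist=[0, 0, 0, 0, 0, 0, 0])

```text
time: 24.05
tcp_pos: [0.4413, -0.2946, 0.2116]
tool_rot: [-0.0, 0.977, 0.214, -0.0]
force: [0.5, 0.5, 0.3]
gripper_width: 0.502
finger_force: 0.0
```

Emit:
play_rows([
  [0, 0, -5],
  [0, 0, -15],
  [0, 0, -30],
  [0, 0, -60],
  [0, 0, -110],
  [0, 0, -150],
  [-60, 0, -160],
  [-80, 0, -160],
], jaw=[0.5, 0.5, 0.5, 0.5, 0.5, 0.5, 0.5, 0.5], twist=[0, 0, 0, 0, 0, 0, 0, 0])

```text
time: 25.05
tcp_pos: [0.3671, -0.329, 0.3739]
tool_rot: [0.001, 0.977, 0.214, 0.001]
force: [0.6, 0.4, 0.5]
gripper_width: 0.498
finger_force: 0.0
```

Run:
```python
from can import *
go(.4415,-.295,.2126,.43)
P,C,k=look("hung"); lid(P,C)
Q=P[k==0]
for z0,z1 in((.04,.1),(.11,.17),(.186,.2),(.2,.235),(.236,.25)):
    s=sel(Q,(.41,.475),(-.33,-.26),(z0,z1)); print(z0,s.sum(),np.round((np.percentile(Q[s],3,0)+np.percentile(Q[s],97,0))/2,4),np.round(np.ptp(Q[s],axis=0),3), Q[s,2].max() if s.any() else 0)
a=cv2.imread("pics/scene_hung.png"); b=cv2.imread("pics/top_hung.png")
cv2.imwrite("pics/hung_c.png",np.hstack([cv2.resize(a[70:270,190:350],(400,500)),cv2.resize(b[130:290,350:478],(400,500))]))
```

```text
t 25.05 tcp [ 0.3671 -0.329   0.3739] psi 0.431 F [0.6 0.4 0.5] w 0.498 zax [ 0.002 -0.003 -1.   ]
 shift mm [ 81.8  -0.3 161.4] twist 0.001
lid 603 [ 0.6334 -0.1003  0.1679] n [ 0.738  0.317 -0.596] angle 2.209 yaw 0.406 zmax 0.2
0.04 152 [ 0.4404 -0.28    0.0743] [0.044 0.024 0.057] 0.09998490093372503
0.11 41 [ 0.4396 -0.2931  0.1343] [0.011 0.01  0.044] 0.15558152928534885
0.186 172 [ 0.4439 -0.2932  0.1923] [0.065 0.052 0.014] 0.19959554511945798
0.2 83 [ 0.4405 -0.2914  0.2175] [0.019 0.017 0.035] 0.23491347131362272
0.236 50 [ 0.4398 -0.2929  0.2413] [0.022 0.023 0.01 ] 0.24639290030764072
```

View pics/hung_c.png

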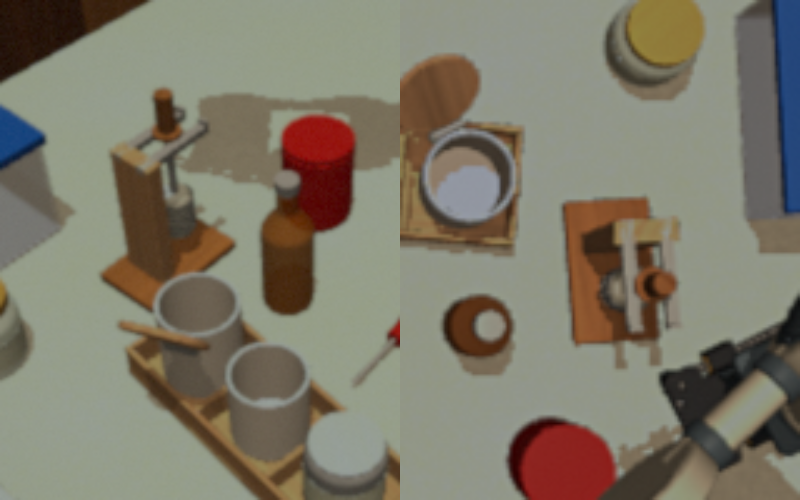

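The crop shows the brush hanging upright. Its collar rests on both prongs at left panel (165,130), which is scene (256,122). The canister stands in its cell with the lid back at left panel (165,335), and the gripper is clear of everything.

```bash
python3 -c "
from station import *
print(hand_in())"
```

```text
the job is handed in; nothing more can be done
None
```

The job is handed in: the lid is open past upright (about 2.2 rad), the canister was scrubbed to the bottom three times, and the brush hangs head down with its collar on both prongs, all in about 25 s of the 67 s allowed.

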